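# Jack up the front of a desktop shelf and hold it

### The arm

A 7-joint arm with a two-finger parallel gripper is mounted at the origin on the work surface. World frame = base frame: x ahead of the robot, y to its left, z up, the work surface at z = 0. Lengths are in m, angles in degrees, forces in N, time in s.
With the tool pointing down it reaches from about 0.4 to 0.85 m from the base axis. Payload 4.4 kg.
Tool frame: the origin (TCP) lies midway between the tips of the shut fingers; the grasp point (between the pads) lies 19 mm behind it; z points along the fingers, y is the line along which they close (so a half turn about z gives the same grasp; the last joint's range is limited). The gripper opens to 94 mm and grips with 3 to 60 N. Pads are 16 mm wide; open, the fingers measure 119 mm over their backs; the gripper's body (75 mm by 177 mm) begins 78 mm behind the grasp point.
Start: joints at [-75.619, 36.005, 2.206, 86.941, -1.547, 57.084, -1.146], TCP at [0.202, 0.618, 0.205] pointing down, gripper open.
Joint ranges: [-175.42, 175.42], [-21.48, 121.26], [-71.46, 75.88], [10.55, 141.38], [-63.04, 243.04], [13.31, 113.54], [-168.57, 168.57]. Speed limits (degrees/s): [147.25, 147.25, 180, 180, 180, 180, 180].

### API

Orientations are given as [roll, pitch, yaw] about the fixed x, y, z axes, in that order (R = Rz(yaw) Ry(pitch) Rx(roll)).
In Python, from station import arm, viewer, finish_job gives the robot as it stands.
- The arm moves only by the tool play_rows, never from a script. Its argument "increments" is a list of rows, each a list of 7 numbers: the turn, a rotation vector about the tool's x, y, z in degrees, then the shift along the tool's x, y, z in cm, then the finger opening in cm, from 0 to 9.4. In form: [[rx, ry, rz, dx, dy, dz, claw], ...]. A call has 1 to 5 rows; each row is the pose to reach, as a shift and turn from the pose commanded when the call began, along the tool's axes at that moment; what a row does not reach only later rows make up. A row lasts 1/8 s, in which the tool goes at most 62.5 mm and 10.7 degrees, less where a joint would pass 70% of its speed; a pose out of reach is approached as far as the arm can. A call with a gripper value outside its range is refused whole. The fingers move at their own pace and stop on an object; "grip_force" is the grip in N (left out, the last holds). Time passes only in rows, so rows that repeat a pose let the fingers close. It gives the time, the measured TCP pose, the force, the opening and the grip force at its end, in the units of the state.
- arm.observe(): the state, without advancing time (a new reading comes with each control period).
- viewer.snapshot(name): name is "scene" or "top" or "wrist"; returns (picture, depth): 480x640x3 uint8, blue, green, red; 480x640 float32, m along the optical axis (not along the pixel's ray), 0 where there is no reading.
- viewer.camera_model(name): a dict with "fx", "fy", "cx", "cy" (pixels), "origin" and "orientation" of the camera in the world; the wrist camera has in their place "mount" (4x4, takes a point from camera to tool coordinates, whose origin is the TCP and whose axes are the flange's). Camera axes: x right, y down, z forward; pixel columns grow to the right and rows downward; lengths in m; the calibration is good to about 2 mm. A picture is of the moment at which its call begins: read the wrist's pose just before it. camera_model takes no time and is no camera call.
- finish_job(): hands the job in; it is judged then, once.
The state is a dict: "time_s": time; "joint_pos": joint angles; "joint_velocities": joint speeds; "joint_torque": joint torques, N m; "tcp_pos": TCP position; "ee_rot": TCP orientation; "force": force on the tool from outside, world axes, zero at the start; "wrist_torque": the same for the moment, N m; "grip_width": opening from 0.0 (shut) to 1.0 (fully open); "finger_force": force on a finger pad.
Only numpy, scipy, OpenCV 4.12 (cv2) and the standard library are available. Lean on these libraries where they do the work, as an engineer would, in place of code of your own. Each camera call takes 0.05 s, during which the arm holds its last target. There are 200 camera calls.

### The job

The low wooden shelf needs new front feet, so raise its front edge for me: set the little lever jack flat on the desk with its round saddle squarely under the lift point, which is marked by the round boss on the shelf's steel lip. Pump the handle once right down and let it come all the way up again to settle the saddle, then push the handle fully down and finish while holding it down, with the shelf raised on the jack alone. Leave the shelf standing where it is, with its book on it, and do not disturb the mug, the plant or the tray.

Things in the scene. Friction and masses are not known exactly. Their poses are not given: they have to be found in the camera images.
- jack: Loose grey steel lever jack, about 0.9 kg. Origin: underside of its base, below its grip post; x points from post to saddle, z up. Base plate 6 mm thick, x -150 to +85 mm, 70 mm wide. Post: upright block 26 (x) by 24 (y) mm, top at z = 85 mm, free to grasp across y above z = 40 mm; below is a body 30 mm wide, 34 mm high, with the saddle at x = +60 mm.
- saddle_top (a point): Centre of the top face of the jack's round steel saddle (34 mm across), 60 mm ahead of the grip post. 50 mm above the desk with the handle up; it rises evenly with the handle, 28 mm in all.
- handle_hinge (a point): Hinge axis of the jack's handle (along the jack's y), at the rear of the post: x = -20, z = 45 mm in the jack's frame. The handle reaches back (jack's -x) 150 mm from it, over the base plate; it slopes up from the hinge at 0.65 rad when up (tip 136 mm high), at 0.05 rad, nearly level, when fully down.
- handle (a joint): Pump handle of the jack: 0 = up (rest), 0.60 rad = fully down against its stop. A spring and the load push it back up when it is let go; pressing the grip fully down takes about 3 N empty and 4 to 9 N under the shelf.
- handle_pad (a point): Point to press: the top of the black rubber grip of the handle (55 mm long, 26 mm wide, 12 mm thick), 125 mm from the handle's hinge axis and 6 mm above the handle's centre line. 126 mm above the desk when up, 57 mm when fully down. Its x points along the handle to the hinge.
- shelf: Loose low pine desktop shelf, about 1.6 kg: 200 mm deep (x), 460 wide (y), top 98 mm above the desk, an end panel each side, open beneath at the front. Origin: on the desk below the middle of its front edge; x points to its rear. From the middle of the front edge a steel lip, 140 mm wide, 5 thick, sticks out 62 mm, underside 60 mm above the desk. Lifted there it tips back on its rear feet.
- lift_point (a point): The marked lift point: on the underside of the steel lip, directly below the round boss (22 mm across, 6 mm high) on the lip's top. 40 mm in front of the shelf's front edge, 22 mm from the lip's free edge, 60 mm above the desk at the start. x points from the front into the shelf.
- book: A closed hardback book, 110 (x) x 170 x 20 mm, lying on the middle of the shelf's top; origin under its middle.
- mug: White mug, 80 mm across and 90 mm high, handle at its +y; origin under its middle. Stands on one side of the work, the jack on the other.
- plant: White pot, 100 mm across and 85 mm high, with a plant up to 155 mm high; origin under its middle.
- tray: Shallow wooden tray 150 x 100 x 30 mm with four wooden feet in it; origin under its middle.
Things that resemble listed ones, but are neither listed nor needed, are in the scene too. What is meant by the book is not red, and is the smaller of those in its own colour.

How it is judged (in metres and radians):
On the way, in this order (a step that is already met when the one before it is completed fails the run):
1. the jack stands on the desk with its saddle under the lift point, handle up (horizontal distance between saddle_top and lift_point below 0.012 m and height (world z) of jack below 0.004 m and angle between jack's own z axis and vertical below 0.05 rad and value of joint handle below 0.1 rad), for 0.2 s.
2. the handle is pumped down once, lifting the shelf (value of joint handle above 0.5 rad and height (world z) of lift_point above 0.07 m), for 0.1 s.
3. the handle comes up again and the shelf is down (value of joint handle below 0.1 rad and height (world z) of lift_point below 0.064 m), for 0.1 s.
At the end, for the whole second after the job is handed in: Fingers press on the jack (over 1.5 N), handle held down past 0.54 rad; jack flat on the desk, saddle within 15 mm of the lift point, which is over 70 mm high, carried by the jack and not touched by the robot; shelf still, book on it (value of joint handle above 0.54 rad and contact force between the fingers and jack above 1.5 N and height (world z) of lift_point above 0.07 m and horizontal distance between saddle_top and lift_point below 0.015 m and contact force between jack and shelf above 2 N and contact force between each of the fingers, the arm and shelf below 0.5 N and height (world z) of jack below 0.004 m and angle between jack's own z axis and vertical below 0.06 rad and linear speed of shelf below 0.02 m/s and horizontal distance between book and shelf below 0.15 m and z of book in the frame of shelf above 0.09 m); the arm keeps its last pose, push and grip.
It fails at once if the shelf is shoved out of place (over 35 mm) (distance of shelf from where it was at the start of the episode above 0.035 m).
It fails at once if the robot pushes hard on the shelf (over 15 N) (contact force between any of the fingers, the arm and shelf above 15 N).
It fails at once if the mug, plant, tray or book is disturbed (distance of any of mug, plant, tray from where it was at the start of the episode above 0.03 m or distance of book from where it was at the start of the episode above 0.05 m).
It also fails if it takes over 69 s, if anything falls off the work surface, if the arm or the gripper's body presses on something with over 40 N, if the wrist force passes 120 N, or if a joint passes its speed limit or range.

## Working session

There is one attempt and no reset: what is moved stays moved. The work goes in short steps, Python scripts to look and compute and a tool call to move; the robot and the scene stay as the last step left them, time stands still between calls to the robot, and variables do not carry over. Pictures are saved under pics/ and viewed, at most 10 in all, crops included, and the job is handed in when it is done.

Besides the shell and the picture viewer there is one more tool, called after ">>>" by a JSON object that holds its "name" and its "arguments", one argument or row to a line. play_rows: Moves the arm, as the interface text tells. Its arguments: {"type":"object","properties":{"increments":{"type":"array"},"grip_force":{"type":"number"}},"required":["increments"]}

```bash
mkdir -p pics; cat > h.py <<'E'
import numpy as np, cv2
from scipy.spatial.transform import Rotation as R
from station import arm, viewer, finish_job
def cam(n):
    m=viewer.camera_model(n); return m
def world(n,depth,u,v,m=None,T=None):
    m=m or cam(n); z=depth[v,u]
    p=np.stack([(u-m['cx'])/m['fx']*z,(v-m['cy'])/m['fy']*z,z],-1)
    if T is None:
        o=np.array(m['orientation']); Rm=o if o.shape==(3,3) else R.from_euler('xyz',o,degrees=True).as_matrix()
        return p@Rm.T+np.array(m['origin'])
    return p@T[:3,:3].T+T[:3,3]
E
python3 - <<'E'
from h import *
for n in("scene","top"):
    p,d=viewer.snapshot(n); cv2.imwrite(f'pics/{n}0.png',p); np.save(f'{n}0.npy',d); print(n,cam(n))
print(arm.observe()); print(cam("wrist"))
E
```

```text
scene {'fx': 479.76282783545577, 'fy': 479.76282783545577, 'cx': 325.5823798606589, 'cy': 241.120016023029, 'origin': array([ 1.72897581, -0.58229448,  1.04388187]), 'orientation': array([-125.43562311,   -0.46847509,   64.00475389])}
top {'fx': 618.1587685534818, 'fy': 618.1587685534818, 'cx': 318.7134738276853, 'cy': 252.15738955056497, 'origin': array([ 3.44705655e-01, -9.28949531e-04,  1.67516063e+00]), 'orientation': array([-172.21308608,   -0.2250079 ,  -91.56676886])}
{'time_s': 0.1, 'joint_pos': array([-75.61888154,  36.0514014 ,   2.20212302,  86.98662854,
        -1.5471208 ,  57.08372055,  -1.14502683]), 'joint_velocities': array([ 0.00371177, -0.0723259 , -0.0195376 , -0.16201782,  0.07994251,
        0.04322845, -0.02667345]), 'joint_torque': array([ 2.97079750e-03, -5.50798202e+01,  1.14753328e+00, -1.87119699e+01,
       -5.21196658e-02,  1.91912387e-02,  3.03492766e-05]), 'tcp_pos': array([0.20227925, 0.61713327, 0.20469126]), 'ee_rot': array([-1.79907895e+02,  2.50266863e-04,  1.61850204e+02]), 'force': array([ 0.09261908, -0.65458887,  0.25925281]), 'wrist_torque': array([ 0.05032055,  0.01909214, -0.07361245]), 'finger_force': 0.0, 'grip_width': 0.9983985273677237}
{'fx': 413.29905237935407, 'fy': 413.29905237935407, 'cx': 315.0893236049289, 'cy': 240.49001219807226, 'mount': array([[-6.86905176e-04, -9.65333221e-01, -2.61019733e-01,
         7.52228825e-02],
       [ 9.99999762e-01, -6.79106002e-04, -1.20073025e-04,
        -3.89460612e-04],
       [-6.13495877e-05, -2.61019754e-01,  9.65333458e-01,
        -1.79650315e-01],
       [ 0.00000000e+00,  0.00000000e+00,  0.00000000e+00,
         1.00000000e+00]])}
```

View pics/top0.png

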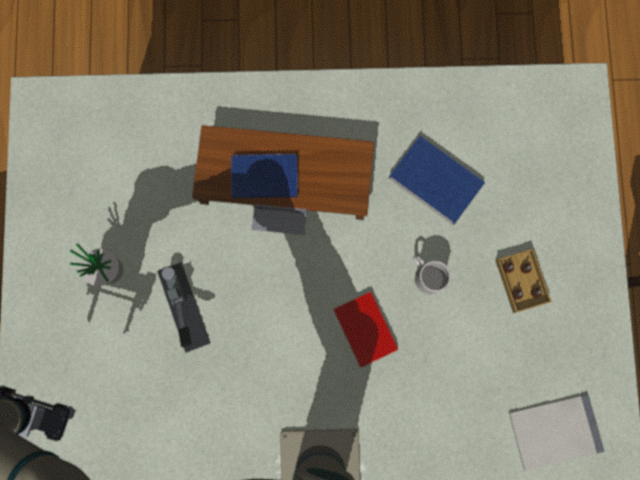

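View pics/scene0.png

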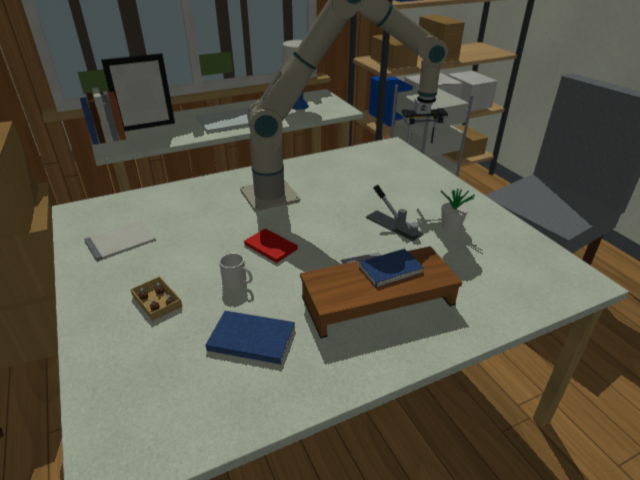

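The top view shows the shelf (195–375, 125–215) with its lip around (278, 219). The jack's saddle end is near (168, 272) and its grip near (183, 335). The mug is at (432, 275), the plant at (100, 262) and the tray at (523, 278).

```bash
python3 - <<'E'
from h import *
p=cv2.imread('pics/top0.png'); d=np.load('top0.npy')
a=cv2.resize(p[190:360,150:320],(680,680),interpolation=cv2.INTER_CUBIC)
a=cv2.convertScaleAbs(a,alpha=1.5,beta=20)
cv2.imwrite('pics/crop0.png',cv2.resize(a,(595,595)))
v,u=np.mgrid[0:480,0:640]; W=world('top',d,u,v); np.save('W.npy',W)
for q in [(278,219),(262,209),(302,212),(300,230),(255,227),(168,272),(183,335),(100,265),(265,170),(198,130),(372,145),(366,212),(196,198)]: print(q,W[q[1],q[0]].round(3))
E
```

```text
(278, 219) [0.656 0.092 0.066]
(262, 209) [0.684 0.134 0.066]
(302, 212) [0.671 0.028 0.078]
(300, 230) [0.625 0.035 0.065]
(255, 227) [0.637 0.153 0.062]
(168, 272) [0.524 0.385 0.053]
(183, 335) [0.358 0.331 0.119]
(100, 265) [0.54  0.542 0.115]
(265, 170) [0.774 0.12  0.123]
(198, 130) [ 0.93   0.316 -0.003]
(372, 145) [ 0.84  -0.161  0.102]
(366, 212) [ 0.662 -0.139  0.1  ]
(196, 198) [0.71  0.302 0.1  ]
```

View pics/crop0.png

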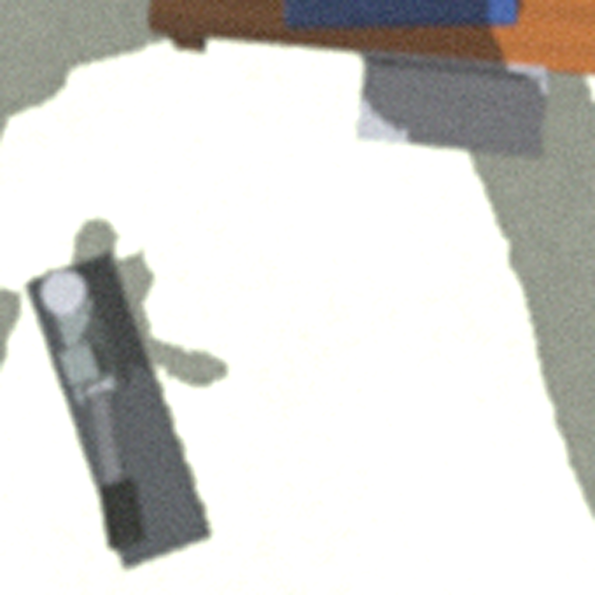

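```bash
python3 - <<'E'
from h import *
W=np.load('W.npy'); v,u=np.mgrid[0:480,0:640]
def rect(m):
    q=(W[m][:,:2]*1000).astype(np.float32); r=cv2.minAreaRect(q); return r,len(q)
top=(u>185)&(u<385)&(v>115)&(v<225)&(W[...,2]>.088)&(W[...,2]<.13)
print('shelf',rect(top))
lip=(u>245)&(u<312)&(v>200)&(v<240)&(W[...,2]>.045)&(W[...,2]<.080)
print('lip',rect(lip))
# project-to-plane helper
m=cam('top');Rm=R.from_euler('xyz',m['orientation'],degrees=True).as_matrix()
def onplane(uu,vv,z):
    r=Rm@np.array([(uu-m['cx'])/m['fx'],(vv-m['cy'])/m['fy'],1]); o=m['origin']; return (o+r*(z-o[2])/r[2]).round(4)
c=lambda x,y:(150+x/3.5,190+y/3.5)
for n,x,y,z in [('sad',64,291,.05),('post',80,362,.085),('pad',123,512,.126),('b_fl',28,284,.006),('b_fr',108,254,.006),('b_rr',210,536,.006),('b_rl',126,567,.006),('l',365,55,.065),('l',547,80,.065),('l',541,156,.065),('l',358,137,.065)]: print(n,onplane(*c(x,y),z))
b=W[(u>155)&(u<215)&(v>255)&(v<355)&(W[...,2]>.03)]
dl=W[205:236:2,250:310:3,2]; print((dl*1000).round().astype(int))
E
```

```text
shelf (((778.3672485351562, 75.44171142578125), (460.91937255859375, 209.50132751464844), 82.80744171142578), 13101)
lip (((649.8558349609375, 91.42166137695312), (140.43548583984375, 60.38565444946289), 82.73577880859375), 1199)
sad [0.5215 0.3849 0.05  ]
post [0.4649 0.3646 0.085 ]
pad [0.3546 0.3242 0.126 ]
b_fl [0.5324 0.4233 0.006 ]
b_fr [0.5542 0.3614 0.006 ]
b_rr [0.3354 0.2831 0.006 ]
b_rl [0.3138 0.3471 0.006 ]
l [0.6936 0.1543 0.065 ]
l [0.6707 0.0168 0.065 ]
l [0.6125 0.0228 0.065 ]
l [0.6307 0.1604 0.065 ]
[[ -2  96 100 102 102 102 103 103  97  97  99  96 103 103 100 103 102 107
   96  99]
 [ -1  80  88  93  85  90 102  95  94  91  94 103  91  92  97 105 101  96
  102  99]
 [  1  -1  63  68  66  61  78  76  79  87  86  98  94  95  95 106 105  96
  102  92]
 [  1  68  69  64  59  66  70  66  62  67  61  65  70  72  76  88  92  89
   88  -2]
 [  2  67  67  65  65  65  65  64  62  71  69  66  67  68  63  65  60  65
   66  -7]
 [ -4  69  73  69  69  69  64  62  57  69  62  66  67  66  69  66  61  62
   65  -4]
 [  3  68  60  66  66  67  66  66  65  63  62  69  56  71  60  70  72  66
   61   8]
 [ -2  63  68  61  65  66  65  71  65  61  61  63  68  64  63  62  63  66
   68   2]
 [ -3  58  62  63  68  71  67  62  71  74  73  66  66  67  67  63  67  61
   66  -2]
 [ -1  66  69  61  68  66  65  63  74  67  68  67  66  57  66  68  61  62
   72  -1]
 [  8  66  65  77  66  72  70  68  69  66  75  59  59  63  62  76  69  59
   71   1]
 [ -2  68  69  61  68  69  66  66  69  74  71  59  61  74  71  67  70  62
   70   6]
 [  5  69  67  66  69  59  69  67  66  63  64  63  77  62  60  63  67  66
   63   1]
 [  2   2   2  -6   2  68  68  65  61  62  66  68  68  72  64  70  61  65
    9  -1]
 [  1   3  -6   1   3   2  -3   6   4  -1   1   0  62  70  60  68  68  61
    9  -5]
 [ -4   6  -2   2   6  -3   1  16   0  -5   5   4   1   1   0   0   6  -2
    6  -3]]
```

```bash
cat >> h.py <<'E'
def go(x,y,z,yaw,s=None,n=5):
    s=s or arm.observe(); Rc=R.from_euler('xyz',s['ee_rot'],degrees=True)
    Rg=R.from_euler('xyz',[180,0,yaw],degrees=True)
    rv=(Rc.inv()*Rg).as_rotvec(degrees=True); d=Rc.inv().apply(np.array([x,y,z])-s['tcp_pos'])*100
    print('t',round(s['time_s'],2),'tcp',s['tcp_pos'].round(4),'rpy',s['ee_rot'].round(2),'F',s['force'].round(1),'w',round(float(s['grip_width']),3))
    print('rot',rv.round(2),'shift cm',d.round(3))
def wristT(s):
    T=np.eye(4); T[:3,:3]=R.from_euler('xyz',s['ee_rot'],degrees=True).as_matrix(); T[:3,3]=s['tcp_pos']
    return T@np.array(cam('wrist')['mount'])
E
python3 -c "
from h import *
go(.4645,.3643,.17,-160.3)"
```

```text
t 0.1 tcp [0.2023 0.6171 0.2047] rpy [-179.91    0.    161.85] F [ 0.1 -0.7  0.3] w 0.998
rot [-9.000e-02 -3.000e-02 -3.785e+01] shift cm [-32.793 -15.852   3.495]
```

>>> {"name": "play_rows", "arguments": {
  "increments": [
    [0,0,-7.5,-5.4,-2.6,0.5,9.4],
    [0,0,-15,-10.8,-5.2,1,9.4],
    [0,0,-22.5,-16.2,-7.8,1.5,9.4],
    [0,0,-30,-21.6,-10.4,2,9.4],
    [0,0,-37.85,-27,-13,2.5,9.4]
  ]
}}

```text
time_s: 0.72
tcp_pos: [0.4196, 0.4085, 0.18]
ee_rot: [-180.0, -0.0, -160.0]
force: [0.5, 0.8, 0.4]
grip_width: 1.003
finger_force: 0.0
```

```bash
python3 -c "
from h import *
go(.4645,.3643,.17,-160.3)"
```

```text
t 0.72 tcp [0.4196 0.4085 0.18  ] rpy [-1.7999e+02 -2.0000e-02 -1.6003e+02] F [0.5 0.8 0.4] w 1.003
rot [-0.01 -0.02  0.27] shift cm [-2.712 -5.684  1.004]
```

>>> {"name": "play_rows", "arguments": {
  "increments": [
    [0,0,0.3,-2.7,-5.7,1,9.4],
    [0,0,0.3,-2.7,-5.7,1,9.4],
    [0,0,0.3,-2.7,-5.7,1,9.4]
  ]
}}

```text
time_s: 1.1
tcp_pos: [0.4626, 0.3657, 0.1701]
ee_rot: [180.0, -0.1, -160.6]
force: [-0.4, -0.3, -0.8]
grip_width: 1.001
finger_force: 0.0
```

```bash
python3 - <<'E'
from h import *
s=arm.observe(); p,d=viewer.snapshot('wrist'); cv2.imwrite('pics/w1.png',p); np.save('w1.npy',d); T=wristT(s); np.save('w1T.npy',T)
v,u=np.mgrid[0:480,0:640]; W=world('wrist',d,u,v,T=T)
m=(W[...,2]>.075)&(W[...,2]<.092)&(np.hypot(W[...,0]-.4645,W[...,1]-.364)<.04)
print(m.sum(),cv2.minAreaRect((W[m][:,:2]*1000).astype(np.float32)),np.median(W[m],axis=0))
go(.4645,.3643,.17,-160.3,s)
E
```

```text
1416 ((464.84063720703125, 367.50384521484375), (26.454532623291016, 23.701065063476562), 19.19407844543457) [0.46350515 0.3669548  0.08530062]
t 1.1 tcp [0.4626 0.3657 0.1701] rpy [ 1.7996e+02 -6.0000e-02 -1.6063e+02] F [-0.4 -0.3 -0.8] w 1.001
rot [ 0.04 -0.06 -0.33] shift cm [-0.131 -0.19   0.014]
```

View pics/w1.png

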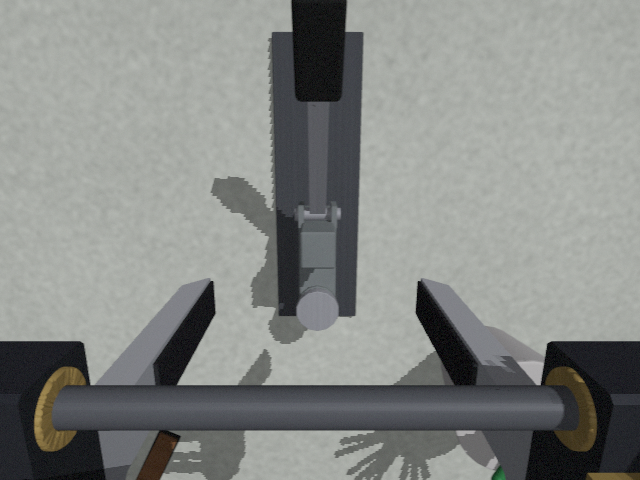

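>>> {"name": "play_rows", "arguments": {
  "increments": [
    [0,0,-0.3,-0.2,0,4,9.4],
    [0,0,-0.3,-0.2,0,8,9.4],
    [0,0,-0.3,-0.2,0,12.4,9.4],
    [0,0,-0.3,-0.2,0,12.4,9.4],
    [0,0,-0.3,-0.2,0,12.4,2]
  ],
  "grip_force": 30
}}

```text
time_s: 1.78
tcp_pos: [0.4649, 0.368, 0.0478]
ee_rot: [179.9, 0.1, -160.2]
force: [0.7, -0.4, 0.0]
grip_width: 0.93
finger_force: 0.0
```

>>> {"name": "play_rows", "arguments": {
  "increments": [
    [0,0,0,0,0,0,1],
    [0,0,0,0,0,0,1],
    [0,0,0,0,0,0,1],
    [0,0,0,0,0,0,1],
    [0,0,0,0,0,0,1]
  ]
}}

```text
time_s: 2.4
tcp_pos: [0.4651, 0.3661, 0.0465]
ee_rot: [180.0, 0.0, -160.3]
force: [-0.9, 0.5, -0.0]
grip_width: 0.4
finger_force: 0.0
```

>>> {"name": "play_rows", "arguments": {
  "increments": [
    [0,0,0,0,0,0,1],
    [0,0,0,0,0,0,1],
    [0,0,0,0,0,0,1],
    [0,0,0,0,0,0,1],
    [0,0,0,0,0,0,1]
  ]
}}

```text
time_s: 3.02
tcp_pos: [0.4647, 0.3672, 0.0465]
ee_rot: [179.9, 0.0, -160.3]
force: [-1.6, 4.4, -0.1]
grip_width: 0.255
finger_force: 30.0
```

```bash
python3 -c "
from h import *
go(.465,.366,.075,-160.3)"
```

```text
t 3.02 tcp [0.4647 0.3672 0.0465] rpy [ 1.7992e+02  2.0000e-02 -1.6027e+02] F [-1.6  4.4 -0.1] w 0.255
rot [0.08 0.02 0.03] shift cm [ 0.007 -0.12  -2.85 ]
```

```bash
python3 -c "
from h import *
go(.502,.111,.0665,172.5)"
```

```text
t 3.02 tcp [0.4647 0.3672 0.0465] rpy [ 1.7992e+02  2.0000e-02 -1.6027e+02] F [-1.6  4.4 -0.1] w 0.255
rot [ 0.08 -0.   27.23] shift cm [  5.135 -25.372  -2.036]
```

>>> {"name": "play_rows", "arguments": {
  "increments": [
    [0,0,0,0,0,-0.6,1],
    [0,0,0,0,0,-1.2,1],
    [0,0,0,0,0,-2,1],
    [0,0,0,0,0,-2,1]
  ]
}}

```text
time_s: 3.52
tcp_pos: [0.4657, 0.3661, 0.0672]
ee_rot: [180.0, 0.1, -160.3]
force: [0.8, 0.8, -9.1]
grip_width: 0.256
finger_force: 30.0
```

```bash
python3 -c "
from h import *
go(.502,.111,.0665,172.5)"
```

```text
t 3.52 tcp [0.4657 0.3661 0.0672] rpy [ 1.7999e+02  7.0000e-02 -1.6033e+02] F [ 0.8  0.8 -9.1] w 0.256
rot [ 0.03  0.07 27.17] shift cm [  5.169 -25.243   0.057]
```

Lifted; the −9 N reading matches the jack's 0.9 kg. I'll carry it to the staging point.

>>> {"name": "play_rows", "arguments": {
  "increments": [
    [0,0,4,0.8,-4,0,1],
    [0,0,10,1.8,-9,0,1],
    [0,0,16,3,-14.5,0,1],
    [0,0,22,4.2,-20,0,1],
    [0,0,27.2,5.2,-25.2,0,1]
  ]
}}

```text
time_s: 4.15
tcp_pos: [0.5012, 0.1093, 0.0667]
ee_rot: [-180.0, 0.0, 172.3]
force: [1.0, 0.0, -9.2]
grip_width: 0.254
finger_force: 30.0
```

>>> {"name": "play_rows", "arguments": {
  "increments": [
    [0,0,0,0,0,0,1],
    [0,0,0,0,0,0,1],
    [0,0,0,0,0,0,1]
  ]
}}

```text
time_s: 4.53
tcp_pos: [0.501, 0.1131, 0.0665]
ee_rot: [179.9, 0.0, 172.7]
force: [0.1, 1.4, -8.4]
grip_width: 0.255
finger_force: 30.0
```

```bash
python3 - <<'E'
from h import *
s=arm.observe(); p,d=viewer.snapshot('wrist'); cv2.imwrite('pics/w2.png',p); np.save('w2.npy',d); np.save('w2T.npy',wristT(s))
go(.502,.111,.0665,172.5,s)
E
```

```text
t 4.53 tcp [0.501  0.1131 0.0665] rpy [179.93   0.   172.65] F [ 0.1  1.4 -8.4] w 0.255
rot [0.07 0.   0.15] shift cm [-0.131 -0.197  0.002]
```

View pics/w2.png

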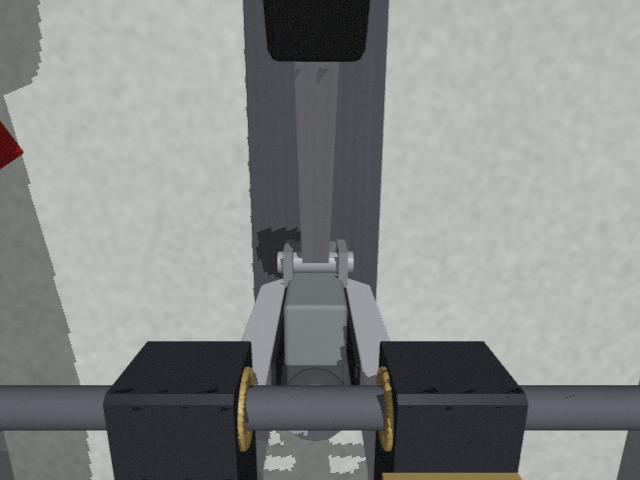

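```bash
python3 - <<'E'
from h import *
P=[];D=[]
for i in range(16):
    p,d=viewer.snapshot('top'); P.append(p.astype(float)); D.append(d)
p=np.mean(P,0); d=np.median(D,0); np.save('topavg.npy',d); np.save('topP.npy',p)
v,u=np.mgrid[0:480,0:640]; W=world('top',d,u,v); np.save('W2.npy',W)
c=p[195:245,245:315]; c=np.clip((c-c.min())/(np.percentile(c,80)-c.min()),0,1)*255
cv2.imwrite('pics/crop2.png',np.vstack([cv2.resize(c.astype(np.uint8),(700,500),interpolation=cv2.INTER_CUBIC)]))
z=W[202:238,250:312,2]*1000
lip=(z>50)&(z<80)
print((np.where(lip,z,0)).round().astype(int)[::2,::2])
E
```

```text
[[ 0  0  0  0  0  0  0  0  0  0  0  0  0  0  0  0  0  0  0  0  0  0  0  0
   0  0  0  0  0  0  0]
 [ 0  0  0  0  0  0  0  0  0  0  0  0  0  0  0  0  0  0  0  0  0  0  0  0
   0  0  0  0  0  0  0]
 [ 0  0  0  0  0  0  0  0  0  0  0  0  0  0  0  0  0  0  0  0  0  0  0  0
   0  0  0  0  0  0  0]
 [ 0  0 68 73  0  0 80  0  0  0  0  0  0  0  0  0  0  0  0  0  0  0  0  0
   0  0  0  0  0  0  0]
 [ 0  0 67 67 64 67 66 66 62 64 66 64 66 69 73 75 79  0  0  0  0  0  0  0
   0  0  0  0  0  0  0]
 [ 0  0 67 65 67 66 66 66 65 66 65 66 66 65 65 68 66 65 66 67 67 66 69 69
   0 76 77  0  0  0  0]
 [ 0  0 65 66 66 65 68 67 66 65 66 64 69 66 67 68 67 67 68 66 67 65 65 66
  68 67 67 66  0  0  0]
 [ 0  0 68 65 65 66 67 68 65 68 65 66 66 67 64 66 68 66 66 66 65 67 65 65
  63 68 64 66  0  0  0]
 [ 0  0 67 65 66 68 68 67 66 67 67 68 67 67 67 66 66 66 66 66 65 65 67 66
  66 66 66 66  0  0  0]
 [ 0 65 66 67 67 67 65 66 66 66 67 66 67 65 72 67 67 66 66 65 67 67 65 65
  66 65 65 64  0  0  0]
 [ 0 67 66 66 67 66 64 64 67 65 65 68 66 72 71 72 65 66 66 67 68 65 66 68
  66 65 67 65  0  0  0]
 [ 0 66 65 68 68 69 66 66 67 66 67 68 73 72 71 71 72 66 66 68 65 68 65 67
  66 67 67 65  0  0  0]
 [ 0 64 65 66 67 66 64 66 66 64 69 67 66 73 73 75 66 68 69 68 66 67 65 66
  65 66 64 66  0  0  0]
 [ 0 66 66 65 68 66 66 65 66 67 67 67 65 64 65 66 66 67 65 66 65 67 67 65
  67 67 67 65  0  0  0]
 [ 0  0 63 65 66 65 65 66 66 67 66 66 67 66 66 67 64 65 65 67 68 65 66 66
  66 65 67 67  0  0  0]
 [ 0  0  0  0  0  0  0  0  0  0  0  0 63 67 67 66 67 66 65 68 65 66 64 66
  65 65 66  0  0  0  0]
 [ 0  0  0  0  0  0  0  0  0  0  0  0  0  0  0  0  0  0  0  0  0  0 62 64
  65 64 66  0  0  0  0]
 [ 0  0  0  0  0  0  0  0  0  0  0  0  0  0  0  0  0  0  0  0  0  0  0  0
   0  0  0  0  0  0  0]]
```

View pics/crop2.png

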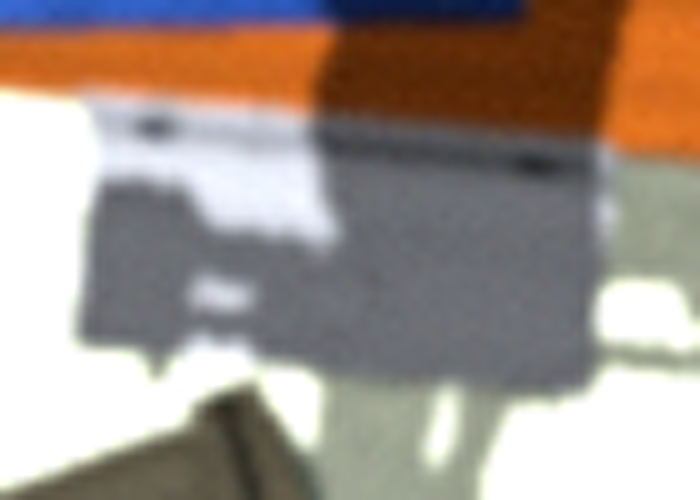

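The depth image shows the boss about 6 mm above the lip, around pixel (278, 223). In the picture it is in shadow. I'll compute its position and the lip edges.

```bash
python3 - <<'E'
from h import *
W=np.load('W2.npy'); v,u=np.mgrid[0:480,0:640]
z=cv2.GaussianBlur(W[...,2],(3,3),0)
m=(z>.0688)&(z<.08)&(u>268)&(u<290)&(v>215)&(v<232)
n,l,st,c=cv2.connectedComponentsWithStats(m.astype(np.uint8)); k=1+st[1:,4].argmax(); b=l==k
print(st[k],c[k],W[b].mean(0), cv2.minAreaRect((W[b][:,:2]*1000).astype(np.float32)))
top=(u>185)&(u<385)&(v>115)&(v<225)&(W[...,2]>.09)&(W[...,2]<.106)
print('shelf',cv2.minAreaRect((W[top][:,:2]*1000).astype(np.float32)))
lip=(u>245)&(u<312)&(v>200)&(v<240)&(W[...,2]>.058)&(W[...,2]<.0695)
print('lip',cv2.minAreaRect((W[lip][:,:2]*1000).astype(np.float32)))
E
```

```text
[274 220   9   8  52] [277.86538462 223.69230769] [0.64216588 0.09223824 0.07220566] ((641.8818359375, 92.16041564941406), (19.822891235351562, 18.917091369628906), 24.722980499267578)
shelf ((778.09912109375, 75.22355651855469), (460.3209228515625, 206.7066650390625), 82.80535125732422)
lip ((649.6592407226562, 91.29426574707031), (140.12355041503906, 58.482479095458984), 82.72823333740234)
```

```bash
python3 -c "
from h import *
go(.5835,.101,.0490,172.8)"
```

```text
t 5.38 tcp [0.5011 0.1113 0.0665] rpy [180.     0.   172.49] F [ 0.3  0.  -8.9] w 0.255
rot [ 0.    0.   -0.31] shift cm [-8.308  0.055  1.748]
```

>>> {"name": "play_rows", "arguments": {
  "increments": [
    [0,0,0,0,0,0.6,1],
    [0,0,0,0,0,1.2,1],
    [0,0,0,0,0,1.7,1],
    [0,0,0,0,0,1.7,1],
    [0,0,0,0,0,1.7,1]
  ]
}}

```text
time_s: 6.0
tcp_pos: [0.5011, 0.1114, 0.0494]
ee_rot: [180.0, 0.0, 172.5]
force: [0.8, 0.4, -8.6]
grip_width: 0.253
finger_force: 30.0
```

```bash
python3 -c "
from h import *
go(.5835,.101,.0490,172.8)"
```

```text
t 6.0 tcp [0.5011 0.1114 0.0494] rpy [180.    0.  172.5] F [ 0.8  0.4 -8.6] w 0.253
rot [ 0.   0.  -0.3] shift cm [-8.306  0.045  0.044]
```

>>> {"name": "play_rows", "arguments": {
  "increments": [
    [0,0,-0.3,-1.5,0,0,1],
    [0,0,-0.3,-3.5,0,0,1],
    [0,0,-0.3,-5.5,0,0,1],
    [0,0,-0.3,-7.3,0,0,1],
    [0,0,-0.3,-8.3,0,0,1]
  ]
}}

```text
time_s: 6.62
tcp_pos: [0.5843, 0.1002, 0.0496]
ee_rot: [180.0, 0.1, 172.8]
force: [0.2, -0.3, -8.6]
grip_width: 0.255
finger_force: 30.0
```

>>> {"name": "play_rows", "arguments": {
  "increments": [
    [0,0,0,0,0,0,1],
    [0,0,0,0,0,0.15,1],
    [0,0,0,0,0,0.3,1],
    [0,0,0,0,0,0.3,1]
  ]
}}

```text
time_s: 7.12
tcp_pos: [0.5824, 0.1007, 0.0466]
ee_rot: [-180.0, -0.1, 172.8]
force: [-1.3, 0.8, -5.7]
grip_width: 0.254
finger_force: 30.0
```

```bash
python3 - <<'E'
from h import *
go(.5835,.101,.046,172.8)
D=[]
for i in range(8):
    p,d=viewer.snapshot('top'); D.append(d)
d=np.median(D,0); v,u=np.mgrid[0:480,0:640]; W=world('top',d,u,v)
cv2.imwrite('pics/top3.png',cv2.resize(p[180:360,200:380],(600,600),interpolation=cv2.INTER_CUBIC))
z=cv2.GaussianBlur(W[...,2],(3,3),0)
m=(z>.0688)&(z<.08)&(u>268)&(u<290)&(v>215)&(v<232); print('boss',m.sum(),W[m].mean(0))
E
```

```text
t 7.12 tcp [0.5824 0.1007 0.0466] rpy [-1.7999e+02 -7.0000e-02  1.7282e+02] F [-1.3  0.8 -5.7] w 0.254
rot [-0.01 -0.07  0.02] shift cm [-0.101  0.04   0.055]
boss 1 [0.64165321 0.0631878  0.06628399]
```

View pics/top3.png

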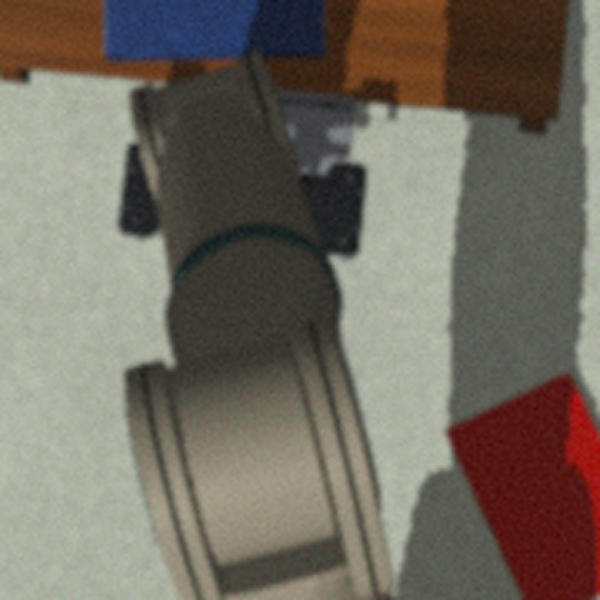

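>>> {"name": "play_rows", "arguments": {
  "increments": [
    [0,0,0,0,0,0,5],
    [0,0,0,0,0,0,5],
    [0,0,0,0,0,0,5],
    [0,0,0,0,0,0,5],
    [0,0,0,0,0,-1,5]
  ]
}}

```text
time_s: 8.15
tcp_pos: [0.5828, 0.1004, 0.0563]
ee_rot: [-180.0, -0.1, 172.8]
force: [-0.4, 0.7, -0.4]
grip_width: 0.534
finger_force: 0.0
```

>>> {"name": "play_rows", "arguments": {
  "increments": [
    [0,0,0,0,0,-4,5],
    [0,0,0,0,0,-8,5],
    [0,0,0,0,0,-12,5],
    [0,0,0,1,0,-12,5],
    [0,0,0,1,0,-12,5]
  ]
}}

```text
time_s: 8.78
tcp_pos: [0.5722, 0.1019, 0.1765]
ee_rot: [-180.0, -0.1, 172.8]
force: [-0.4, -0.2, -0.3]
grip_width: 0.534
finger_force: 0.0
```

```bash
python3 - <<'E'
from h import *
s=arm.observe(); p,d=viewer.snapshot('wrist'); cv2.imwrite('pics/w4.png',p); T=wristT(s)
D=[d]+[viewer.snapshot('wrist')[1] for i in range(5)]; d=np.median(D,0); np.save('w4.npy',d); np.save('w4T.npy',T)
v,u=np.mgrid[0:480,0:640]; W=world('wrist',d,u,v,T=T)
m=(W[...,2]>.075)&(W[...,2]<.092)&(np.hypot(W[...,0]-.58,W[...,1]-.1)<.035)
print('post',m.sum(),cv2.minAreaRect((W[m][:,:2]*1000).astype(np.float32)))
m=(W[...,2]>.0685)&(W[...,2]<.076)&(np.hypot(W[...,0]-.643,W[...,1]-.093)<.025)
print('boss',m.sum(),cv2.minAreaRect((W[m][:,:2]*1000).astype(np.float32)),W[m].mean(0))
go(.5835,.101,.046,172.8,s)
E
```

```text
post 1370 ((582.755126953125, 100.61785888671875), (23.78391456604004, 25.69846534729004), 82.78270721435547)
boss 629 ((643.4818115234375, 92.53504180908203), (21.1232967376709, 22.34668731689453), 65.06378936767578) [0.64214011 0.09296388 0.07218472]
t 8.78 tcp [0.5722 0.1019 0.1765] rpy [-1.7999e+02 -6.0000e-02  1.7283e+02] F [-0.4 -0.2 -0.3] w 0.534
rot [-0.01 -0.06  0.03] shift cm [-1.146  0.057 13.045]
```

View pics/w4.png

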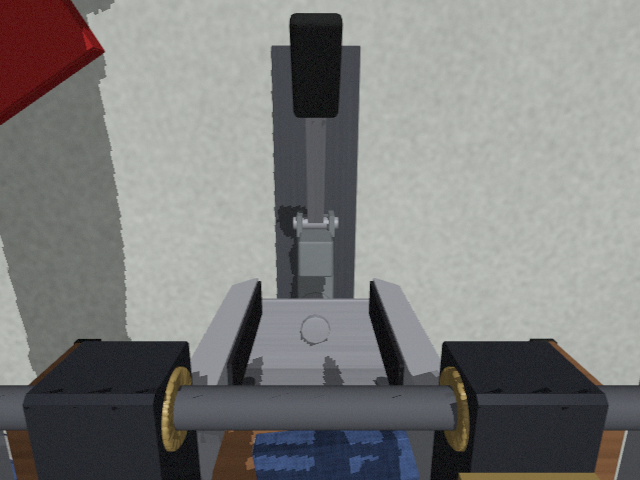

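Checked: the saddle is at (.642, .093) and the boss at (.643, .093), under 1 mm apart. The post and lip show clearly, with the boss at pixel (315, 328) and the grip at (316, 65). Next I'll shut the fingers and move over the pad.

>>> {"name": "play_rows", "arguments": {
  "increments": [
    [0,0,0,3,0,0,0],
    [0,0,0,7,0,0,0],
    [0,0,0,10.5,0,0,0],
    [0,0,0,10.5,0,0,0],
    [0,0,0,10.5,0,2,0]
  ],
  "grip_force": 20
}}

```text
time_s: 9.7
tcp_pos: [0.4715, 0.1154, 0.1573]
ee_rot: [179.9, 0.2, 172.8]
force: [0.5, 0.4, -0.2]
grip_width: 0.039
finger_force: 0.0
```

>>> {"name": "play_rows", "arguments": {
  "increments": [
    [0,0,0,0,0,0,0],
    [0,0,0,0,0,0,0],
    [0,0,0,0,0,0,0],
    [0,0,0,0,0,0,0]
  ]
}}

```text
time_s: 10.2
tcp_pos: [0.4696, 0.115, 0.1568]
ee_rot: [180.0, 0.0, 172.8]
force: [-0.0, 0.7, 0.9]
grip_width: 0.009
finger_force: 0.0
```

```bash
python3 -c "
from h import *
go(.4677,.1151,.1275,172.8)"
```

```text
t 10.2 tcp [0.4696 0.115  0.1568] rpy [1.7998e+02 4.0000e-02 1.7279e+02] F [-0.   0.7  0.9] w 0.009
rot [ 0.02  0.04 -0.01] shift cm [ 0.193 -0.013  2.931]
```

>>> {"name": "play_rows", "arguments": {
  "increments": [
    [0,0,0,0.2,0,2,0],
    [0,0,0,0.2,0,3.1,0],
    [0,0,0,0.75,0,3.9,0],
    [0,0,0,1.3,0,4.7,0],
    [0,0,0,1.75,0,5.5,0]
  ]
}}

```text
time_s: 10.82
tcp_pos: [0.4537, 0.1172, 0.1017]
ee_rot: [179.9, 0.2, 172.8]
force: [5.5, -1.8, 5.8]
grip_width: 0.001
finger_force: 3.8
```

>>> {"name": "play_rows", "arguments": {
  "increments": [
    [0,0,0,0.4,0,0.8,0],
    [0,0,0,0.7,0,1.7,0],
    [0,0,0,1,0,2.6,0],
    [0,0,0,1.15,0,3.5,0],
    [0,0,0,1.3,0,4.3,0]
  ]
}}

```text
time_s: 11.45
tcp_pos: [0.4416, 0.1187, 0.059]
ee_rot: [179.9, 0.3, 172.7]
force: [5.5, -2.7, 7.6]
grip_width: 0.005
finger_force: 4.1
```

>>> {"name": "play_rows", "arguments": {
  "increments": [
    [0,0,0,0,0,0.2,0],
    [0,0,0,0,0,0.4,0],
    [0,0,0,0,0,0.4,0],
    [0,0,0,0,0,0.4,0]
  ]
}}

```text
time_s: 11.95
tcp_pos: [0.4412, 0.1188, 0.0562]
ee_rot: [179.9, 0.3, 172.7]
force: [1.5, -1.8, 21.4]
grip_width: 0.006
finger_force: 10.5
```

```bash
python3 - <<'E'
from h import *
go(.4394,.1187,.057,172.8)
p,d=viewer.snapshot('scene'); cv2.imwrite('pics/s5.png',cv2.resize(p[170:340,280:480],(800,680))[:600]); 
E
```

```text
t 11.95 tcp [0.4412 0.1188 0.0562] rpy [179.92   0.28 172.74] F [ 1.5 -1.8 21.4] w 0.006
rot [ 0.08  0.28 -0.06] shift cm [ 0.176 -0.032 -0.083]
```

View pics/s5.png

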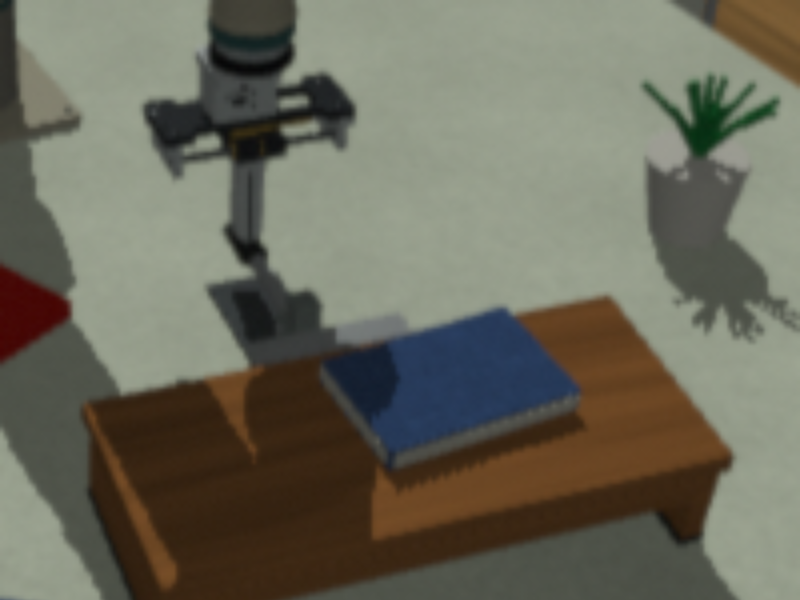

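The fingers are on the grip and the handle is at its stop with 21 N. I'll check the shelf tilt from depth, then let the handle up.

```bash
cat >> h.py <<'E'
def tilt():
    d=np.median([viewer.snapshot('top')[1] for i in range(4)],0); v,u=np.mgrid[0:480,0:640]; W=world('top',d,u,v)
    m=(u>305)&(u<365)&(v>145)&(v<200)&(W[...,2]>.08)&(W[...,2]<.14); q=W[m]
    q=q-[.6786,.0881,0]   # front edge middle, start
    A=np.c_[q[:,0],q[:,1],np.ones(len(q))]; c=np.linalg.lstsq(A,q[:,2],rcond=None)[0]
    print('shelf slope xy',c[:2].round(4),'front edge z',c[2].round(4),'lift rise',round(c[2]-.04*c[0]-.098,4),len(q))
E
python3 -c "
from h import *
tilt()"
```

```text
shelf slope xy [-0.082   0.0099] front edge z 0.1157 lift rise 0.021 3184
```

>>> {"name": "play_rows", "arguments": {
  "increments": [
    [0,0,0,0,0,-0.6,0],
    [0,0,0,-0.2,0,-1.5,0],
    [0,0,0,-0.4,0,-2.4,0],
    [0,0,0,-0.7,0,-3.3,0],
    [0,0,0,-1.1,0,-4.1,0]
  ]
}}

```text
time_s: 12.82
tcp_pos: [0.4492, 0.1177, 0.0959]
ee_rot: [-180.0, -0.1, 172.8]
force: [0.9, 2.5, 2.3]
grip_width: 0.003
finger_force: 1.7
```

>>> {"name": "play_rows", "arguments": {
  "increments": [
    [0,0,0,-0.5,0,-0.8,0],
    [0,0,0,-1,0,-1.6,0],
    [0,0,0,-1.6,0,-2.4,0],
    [0,0,0,-1.8,0,-4.5,0],
    [0,0,0,-1.8,0,-6.5,0]
  ]
}}

```text
time_s: 13.45
tcp_pos: [0.4676, 0.1146, 0.1609]
ee_rot: [-180.0, -0.1, 172.8]
force: [0.6, 0.1, -0.4]
grip_width: 0.006
finger_force: 0.0
```

```bash
python3 - <<'E'
from h import *
tilt()
s=arm.observe(); d=np.median([viewer.snapshot('wrist')[1] for i in range(5)],0); s=arm.observe(); T=wristT(s)
v,u=np.mgrid[0:480,0:640]; W=world('wrist',d,u,v,T=T)
m=(W[...,2]>.077)&(W[...,2]<.092)&(np.hypot(W[...,0]-.583,W[...,1]-.1)<.025)
print('post',m.sum(),cv2.minAreaRect((W[m][:,:2]*1000).astype(np.float32)))
m=(W[...,2]>.0685)&(W[...,2]<.076)&(np.hypot(W[...,0]-.643,W[...,1]-.093)<.025)
print('boss',m.sum(),W[m].mean(0) if m.any() else '')
m=(np.hypot(W[...,0]-.4677,W[...,1]-.1151)<.012)&(W[...,2]>.03)&(W[...,2]<.15); print('pad',m.sum(),np.median(W[m],axis=0) if m.any() else '')
go(.4677,.1151,.1275,172.8,s)
E
```

```text
shelf slope xy [-0.0002 -0.0015] front edge z 0.0991 lift rise 0.0011 3185
post 0 ((0.0, 0.0), (0.0, 0.0), 0.0)
boss 315 [0.64164044 0.09254935 0.07138843]
pad 842 [0.46523489 0.11553755 0.12838582]
t 13.9 tcp [0.4672 0.115  0.1597] rpy [-1.7996e+02 -9.0000e-02  1.7280e+02] F [-0.2 -0.8  0.8] w 0.009
rot [-0.04 -0.09  0.  ] shift cm [-0.053  0.022  3.223]
```

>>> {"name": "play_rows", "arguments": {
  "increments": [
    [0,0,0,-3,0,-2,0],
    [0,0,0,-7,0,-2,0],
    [0,0,0,-10.5,0,-2,0],
    [0,0,0,-10.5,0,-2,0],
    [0,0,0,-10.5,0,-2,0]
  ]
}}

```text
time_s: 14.52
tcp_pos: [0.5705, 0.1021, 0.1797]
ee_rot: [-180.0, -0.1, 172.8]
force: [-1.0, 0.6, -0.8]
grip_width: 0.004
finger_force: 0.0
```

```bash
python3 - <<'E'
from h import *
s=arm.observe(); d=np.median([viewer.snapshot('wrist')[1] for i in range(5)],0); s=arm.observe(); T=wristT(s)
v,u=np.mgrid[0:480,0:640]; W=world('wrist',d,u,v,T=T)
m=(W[...,2]>.077)&(W[...,2]<.092)&(np.hypot(W[...,0]-.583,W[...,1]-.1)<.025)
print('post',m.sum(),cv2.minAreaRect((W[m][:,:2]*1000).astype(np.float32)))
m=(W[...,2]>.0685)&(W[...,2]<.076)&(np.hypot(W[...,0]-.643,W[...,1]-.093)<.025)
print('boss',m.sum(),W[m].mean(0) if m.any() else '',cv2.minAreaRect((W[m][:,:2]*1000).astype(np.float32)))
go(.4677,.1151,.1575,172.8,s)
E
```

```text
post 1295 ((584.1467895507812, 100.35081481933594), (23.42476463317871, 26.35603904724121), 82.75443267822266)
boss 46 [0.64430298 0.09277141 0.07217866] ((644.560546875, 92.7420425415039), (0.7737568616867065, 18.90869140625), 82.79026794433594)
t 14.78 tcp [0.5712 0.1022 0.1806] rpy [ 1.8000e+02 -2.0000e-02  1.7283e+02] F [0.5 0.1 0.3] w 0.008
rot [ 0.   -0.02  0.03] shift cm [10.431 -0.014  2.315]
```

The jack has moved about 1 mm at most, so I'll do the final press.

>>> {"name": "play_rows", "arguments": {
  "increments": [
    [0,0,0,3,0,0,0],
    [0,0,0,7,0,0,0],
    [0,0,0,10.4,0,1,0],
    [0,0,0,10.4,0,2.3,0],
    [0,0,0,10.4,0,2.3,0]
  ]
}}

```text
time_s: 15.4
tcp_pos: [0.469, 0.1149, 0.157]
ee_rot: [-180.0, -0.0, 172.8]
force: [-0.4, -0.2, 0.7]
grip_width: 0.005
finger_force: 0.0
```

```bash
python3 -c "
from h import *
go(.4685,.115,.1265,172.8)"
```

```text
t 15.4 tcp [0.469  0.1149 0.157 ] rpy [-1.7998e+02 -1.0000e-02  1.7281e+02] F [-0.4 -0.2  0.7] w 0.005
rot [-0.02 -0.01  0.01] shift cm [5.200e-02 3.000e-03 3.054e+00]
```

>>> {"name": "play_rows", "arguments": {
  "increments": [
    [0,0,0,0.1,0,2,0],
    [0,0,0,0.1,0,3.1,0],
    [0,0,0,0.7,0,3.9,0],
    [0,0,0,1.2,0,4.7,0],
    [0,0,0,1.7,0,5.5,0]
  ]
}}

```text
time_s: 16.02
tcp_pos: [0.4538, 0.1174, 0.1027]
ee_rot: [179.9, 0.2, 172.8]
force: [6.3, -2.3, 5.5]
grip_width: 0.006
finger_force: 3.7
```

>>> {"name": "play_rows", "arguments": {
  "increments": [
    [0,0,0,0.4,0,0.8,0],
    [0,0,0,0.7,0,1.7,0],
    [0,0,0,1,0,2.6,0],
    [0,0,0,1.15,0,3.5,0],
    [0,0,0,1.3,0,4.3,0]
  ]
}}

```text
time_s: 16.65
tcp_pos: [0.4415, 0.1189, 0.06]
ee_rot: [179.9, 0.3, 172.8]
force: [6.1, -2.9, 8.0]
grip_width: 0.006
finger_force: 4.1
```

>>> {"name": "play_rows", "arguments": {
  "increments": [
    [0,0,0,0,0,0.2,0],
    [0,0,0,0,0,0.4,0],
    [0,0,0,0,0,0.4,0],
    [0,0,0,0,0,0.4,0],
    [0,0,0,0,0,0.4,0]
  ]
}}

```text
time_s: 17.27
tcp_pos: [0.4411, 0.119, 0.0568]
ee_rot: [179.9, 0.3, 172.8]
force: [3.8, -1.8, 14.0]
grip_width: 0.004
finger_force: 7.4
```

```bash
python3 -c "
from h import *
tilt(); go(.4394,.1187,.057,172.8)"
```

```text
shelf slope xy [-0.0822  0.0092] front edge z 0.1154 lift rise 0.0207 3186
t 17.48 tcp [0.4411 0.119  0.0568] rpy [179.91   0.26 172.76] F [ 2.8 -2.2 14.4] w 0.005
rot [ 0.09  0.26 -0.04] shift cm [ 0.161 -0.048 -0.022]
```

```bash
python3 -c "
from h import *
print(finish_job())"
```

```text
the job is handed in; nothing more can be done
None
```

The job is handed in, and no verdict came back: the jack sits under the boss (within about 2 mm when last measured, before the final press), I pumped it once, and the handle is held down at its stop with about 14 N, raising the lift point roughly 20 mm.

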